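# Clear the round dish and pack the sample jars

### The arm

A 6-joint arm with a two-finger parallel gripper is mounted at the origin on the work surface. World frame = base frame: x ahead of the robot, y to its left, z up, the work surface at z = 0. Lengths are in m, angles in rad, forces in N, time in s.
With the tool pointing down it reaches from about 0.3 to 0.775 m from the base axis. Payload 14.6 kg.
Tool frame: the origin (TCP) lies between the finger pads; the fingertips stand 14 mm ahead of it and the grasp point (between the pads) lies 5 mm behind it; z points along the fingers, y is the line along which they close (so a half turn about z gives the same grasp; the last joint's range is limited). The gripper opens to 94 mm and grips with 3 to 60 N. Pads are 16 mm wide; open, the fingers measure 119 mm over their backs; the gripper's body (75 mm by 177 mm) begins 78 mm behind the grasp point.
Start: joints at [-1.191, 0.3, 1.521, -0, 1.321, -0.067], TCP at [0.238, -0.496, 0.219] pointing down, gripper open.
Joint ranges: [-3.03, 3.03], [-0.79, 2.21], [0.23, 2.52], [-1.04, 4.18], [0, 3.07], [-2.55, 2.55]. Speed limits (rad/s): [2.22, 2.22, 2.57, 3.14, 3.14, 3.14].

### API

Orientations are given as [roll, pitch, yaw] about the fixed x, y, z axes, in that order (R = Rz(yaw) Ry(pitch) Rx(roll)).
In Python, from station import ctrl gives the robot as it stands. The module is installed in compiled form; this text tells all that it offers.
- The arm moves only by the tool move_arm, never from a script. Its argument "targets" is a list of rows, each a list of 7 numbers: the opening, from -1 (shut) to 1 (fully open), then the shift along the tool's x, y, z in units of 50 mm (1.0 is 50 mm), then the turn, a rotation vector about the tool's x, y, z in rad. A call has 1 to 12 rows; each row is the pose to reach, as a shift and turn from the pose commanded when the call began, along the tool's axes at that moment; what a row does not reach only later rows make up. A row lasts 1/10 s, in which the tool goes at most 50 mm and 8.59 degrees, less where a joint would pass 70% of its speed; a pose out of reach is approached as far as the arm can. A call with a gripper value outside its range is refused whole. The fingers move at their own pace and stop on an object; "grip_force" is the grip in N (left out, the last holds). Time passes only in rows, so rows that repeat a pose let the fingers close. It gives the time, the measured TCP pose, the force, the opening and the grip force at its end, in the units of the state.
- ctrl.get_obs(): the state, without advancing time (a new reading comes with each control period).
- ctrl.camera(name): name is "side" or "top" or "wrist"; returns (picture, depth): 480x640x3 uint8, red, green, blue; 480x640 float32, m along the optical axis (not along the pixel's ray), 0 where there is no reading.
- ctrl.camera_params(name): a dict with "intrinsics" (3x3 intrinsics, pixels), "k1" (the pictures are not rectified: a ray, as slopes to the right and down, at radius r is drawn at 1 + k1 r^2 times it, then the intrinsics apply), "rvec" (rotation vector, rad) and "tvec" (3), from world to camera coordinates, as OpenCV has them; the wrist camera has in their place "T_tool_cam" (4x4, takes a point from camera to tool coordinates, whose origin is the TCP and whose axes are the flange's). Camera axes: x right, y down, z forward; pixel columns grow to the right and rows downward; lengths in m; the calibration is good to about 2 mm. A picture is of the moment at which its call begins: read the wrist's pose just before it. camera_params takes no time and is no camera call.
- ctrl.hand_in(): hands the job in; it is judged then, once.
Trained networks look in the newest picture that a camera, given by its name, has taken for a name from the list of things; names that differ only in an ending like _2 or _b are one class to them, and where a whole thing is asked for, a point or a joint stands for the part that bears it (a point fixed in the world has none). Each returns a list of dicts, best first, with "score" (0 to 1); they miss things now and then, are a little off and sometimes report something else, mostly with a low value. They report only what shows in the picture. A call takes as long as a camera call. They do not tell look-alikes from the thing itself.
- ctrl.cut_out(camera, target): "region" (480x640 bool, what is visible of it) and "point" ([column, row] in pixels, amid what is visible of it).
- ctrl.tip_of(camera, target): "point" ([column, row] in pixels: a listed point, or the origin of a listed thing).
The state is a dict: "time_s": time; "qpos": joint angles; "joint_vel": joint speeds; "tau": joint torques, N m; "ee_pos": TCP position; "eef_rot": TCP orientation; "force": force on the tool from outside, world axes, zero at the start; "moment": the same for the moment, N m; "grip_width": finger opening in m; "grip_force": force on a finger pad.
Only numpy, scipy, OpenCV 4.12 (cv2) and the standard library are available. Lean on these libraries where they do the work, as an engineer would, in place of code of your own. Each camera call takes 0.05 s, during which the arm holds its last target. There are 200 camera calls.

### The job

First take the metal tin out of the round dish and stand it in the middle of the balance's pan. Then put the three straight-sided jars one by one into the dish, close together in a triangle so that all three stand upright on its floor. Set everything down gently, never dropping or tipping it over, and leave the narrow-necked bottle and the tube rack where they are.

Things in the scene. Friction and masses are not known exactly. Their poses are not given: they have to be found in the camera images.
- jar1: a sample jar, one of three alike: upright cylinder 70 mm tall, white plastic body 35 mm in diameter with a black screw lid 36 mm in diameter on its top 18 mm (lid fixed on); about 0.1 kg. It starts standing on the bench. Origin at the centre of its underside, z up along its axis
- jar2: a sample jar, one of three alike: upright cylinder 70 mm tall, white plastic body 35 mm in diameter with a black screw lid 36 mm in diameter on its top 18 mm (lid fixed on); about 0.1 kg. It starts standing on the bench. Origin at the centre of its underside, z up along its axis
- jar3: a sample jar, one of three alike: upright cylinder 70 mm tall, white plastic body 35 mm in diameter with a black screw lid 36 mm in diameter on its top 18 mm (lid fixed on); about 0.1 kg. It starts standing on the bench. Origin at the centre of its underside, z up along its axis
- tin: plain aluminium tin, an upright cylinder 55 mm tall, 60 mm in diameter, with a lid 62 mm in diameter on its top 13 mm (lid fixed on); about 0.16 kg. It starts standing in the dish, up to 14 mm off its centre. Origin at the centre of its underside, z up
- dish: round dark steel dish, open on top, fixed to the bench: outer diameter 116 mm, inner diameter 108 mm (wall 4 mm), rim 22 mm above the bench, inner floor 6 mm above the bench. It may stand on either side. Origin at the centre of its underside, on the bench, z up
- pan (a point): centre of the top face of the balance's round steel pan, 116 mm in diameter, 68 mm above the bench, rigid
- balance: laboratory balance, fixed: white housing 250 x 190 mm, 54 mm high, with a blue display on its end towards the robot. It may stand on either side. Origin on the bench straight below the pan's centre; the housing reaches 160 mm to -x (display end, its panel rising to 75 mm), 90 mm to +x and 95 mm to each side in y
- bottle: bystander, to be left alone: white plastic bottle with sloping shoulders and narrow neck, 50 mm in diameter and 100 mm tall, with a small black cap 25 mm in diameter; stands loose on the bench among the jars. Origin at the centre of its underside, z up
- rack: bystander, to be left alone: white rack 70 x 190 mm with blue-capped tubes standing in it, 74 mm high overall, loose on the bench beyond the jars. Origin at the centre of its underside, z up, y along its length
Mind the look-alikes: they are no part of the job. What is shaped like the jar1 but orange is not meant.

How it is judged:
By the outcome, as a careful person would: the job done as asked, in the order asked, and still so for the second after the job is handed in, with the robot touching nothing.
It also fails if it takes over 118 s, if anything falls off the work surface, if the arm or the gripper's body presses on something with over 40 N, if the wrist force passes 120 N, or if a joint passes its speed limit or range.

## Working session

There is one attempt and no reset: what is moved stays moved. The work goes in short steps, Python scripts to look and compute and a tool call to move; the robot and the scene stay as the last step left them, time stands still between calls to the robot, and variables do not carry over. Pictures are saved under pics/ and viewed, at most 14 in all, crops included, and the job is handed in when it is done.

Besides the shell and the picture viewer there is one more tool, called by a JSON object that holds its "api" and its "payload", one argument or row to a line. move_arm: Moves the arm, as the interface text tells. Its arguments: {"type":"object","properties":{"targets":{"type":"array"},"grip_force":{"type":"number"}},"required":["targets"]}

```bash
mkdir -p pics
cat > h.py <<'E'
import numpy as np, cv2
from station import ctrl
from scipy.spatial.transform import Rotation as R
def extr(name):
    p=ctrl.camera_params(name)
    if 'T_tool_cam' in p:
        o=ctrl.get_obs(); T=np.eye(4); T[:3,:3]=R.from_euler('xyz',o['eef_rot']).as_matrix(); T[:3,3]=o['ee_pos']
        T=T@np.array(p['T_tool_cam'])
    else:
        T=np.eye(4); T[:3,:3]=R.from_rotvec(np.ravel(p['rvec'])).as_matrix(); T[:3,3]=np.ravel(p['tvec']); T=np.linalg.inv(T)
    return np.array(p['intrinsics']),p['k1'],T
def rays(K,k1,uv):
    uv=np.atleast_2d(np.array(uv,float)); d=(uv-K[:2,2])/[K[0,0],K[1,1]]; s=d.copy()
    for _ in range(20): s=d/(1+k1*(s**2).sum(1,keepdims=True))
    return np.c_[s,np.ones(len(s))]
def shoot(name_or_E,uv,z):
    K,k1,T=extr(name_or_E) if isinstance(name_or_E,str) else name_or_E
    d=rays(K,k1,uv)@T[:3,:3].T
    return T[:3,3]+d*((z-T[2,3])/d[:,2])[:,None]
def cloud(E,depth):
    K,k1,T=E; v,u=np.mgrid[:480,:640]
    r=rays(K,k1,np.c_[u.ravel(),v.ravel()])
    return ((r*depth.ravel()[:,None])@T[:3,:3].T+T[:3,3]).reshape(480,640,3)
def save(n,im): cv2.imwrite('pics/'+n+'.png',im[:,:,::-1])
E
python3 - <<'E'
from h import *
o=ctrl.get_obs(); print(o['eef_rot'],o['ee_pos'],o['grip_width'])
ims=[]
for c in ['top','side']:
    im,d=ctrl.camera(c); E=extr(c); np.savez(c+'.npz',im=im,d=d); save(c,im)
    P=cloud(E,d); print(c,E[2][:3,3].round(3),E[2][:3,2].round(2))
    for t in ['jar1','tin','dish','balance','bottle','rack']:
        for r in ctrl.cut_out(c,t):
            m=r['region']&(d>0)
            if m.sum()<5: continue
            q=P[m]; zt=np.percentile(q[:,2],95); s=q[q[:,2]>zt-.006]
            print(c,t,round(r['score'],2),np.round(r['point']),'top z',zt.round(3),'mid',((np.percentile(s,2,axis=0)+np.percentile(s,98,axis=0))/2).round(3),'ext',np.ptp(s,axis=0).round(3))
E
```

```text
[-3.14036845e+00 -5.97082907e-05  4.46754149e-01] [ 0.23752786 -0.4957671   0.21887101] 0.09402263559639984
top [ 0.483 -0.017  1.287] [ 0.1   0.01 -1.  ]
top jar1 0.69 [363. 218.] top z 0.072 mid [ 0.638 -0.083  0.07 ] ext [0.032 0.034 0.009]
top jar1 0.67 [363. 296.] top z 0.073 mid [ 0.471 -0.078  0.07 ] ext [0.033 0.031 0.008]
top jar1 0.5 [291. 297.] top z 0.072 mid [0.471 0.076 0.07 ] ext [0.033 0.033 0.009]
top jar1 0.49 [296. 333.] top z 0.072 mid [0.399 0.069 0.07 ] ext [0.035 0.033 0.009]
top tin 0.93 [471. 270.] top z 0.064 mid [ 0.526 -0.299  0.062] ext [0.059 0.063 0.011]
top dish 0.74 [458. 256.] top z 0.022 mid [ 0.532 -0.303  0.022] ext [0.115 0.116 0.046]
top balance 0.94 [161. 315.] top z 0.071 mid [0.441 0.348 0.07 ] ext [0.207 0.149 0.014]
top bottle 0.91 [290. 226.] top z 0.1 mid [0.626 0.072 0.099] ext [0.023 0.023 0.012]
top rack 0.86 [307. 156.] top z 0.075 mid [0.78  0.035 0.073] ext [0.066 0.161 0.011]
side [0.412 0.857 0.546] [ 0.19 -0.87 -0.46]
side jar1 0.92 [388. 253.] top z 0.07 mid [ 0.471 -0.079  0.068] ext [0.035 0.034 0.008]
side jar1 0.87 [386. 292.] top z 0.07 mid [0.471 0.077 0.068] ext [0.034 0.038 0.008]
side jar1 0.81 [422. 293.] top z 0.07 mid [0.398 0.069 0.068] ext [0.033 0.035 0.008]
side jar1 0.75 [319. 244.] top z 0.07 mid [ 0.636 -0.083  0.068] ext [0.041 0.169 0.036]
side tin 0.68 [383. 209.] top z 0.062 mid [ 0.525 -0.298  0.059] ext [0.059 0.063 0.007]
side balance 0.68 [392. 409.] top z 0.072 mid [0.442 0.352 0.071] ext [0.192 0.153 0.01 ]
side bottle 0.94 [305. 283.] top z 0.099 mid [0.624 0.072 0.097] ext [0.023 0.027 0.008]
side rack 0.72 [234. 271.] top z 0.073 mid [0.777 0.037 0.071] ext [0.07  0.163 0.008]
```

```bash
sleep 1
```

```text
(no output)
```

View pics/top.png

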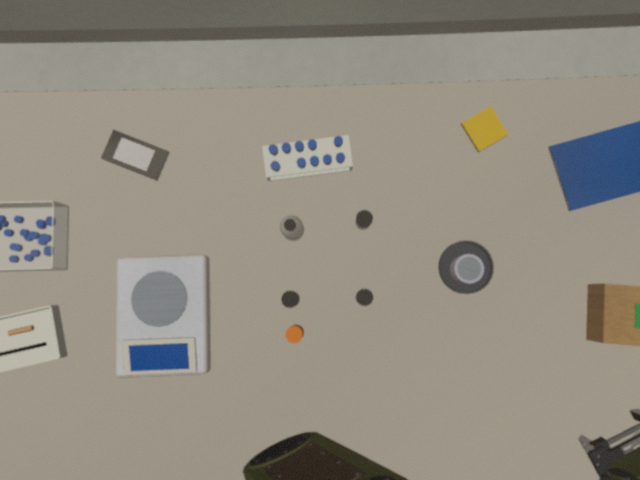

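View pics/side.png

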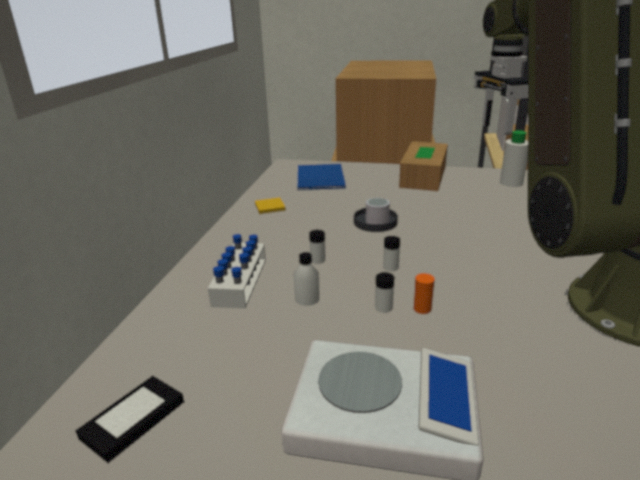

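Candidates for jars in the top picture are (363,218), (364,297) and (290,299), which have black lids and white bodies. The orange cylinder at (294,334) is the look-alike, and the bottle at (290,226) has sloping shoulders and a narrow cap. In the side view the white jars are at (319,244), (388,253) and (386,292), and the orange one is at (422,293). I choose the three white jars and will check them in a crop, then fit the pan and dish centres.

Run:
```python
from h import *
from scipy.optimize import least_squares
for c in ['top','side']:
    f=np.load(c+'.npz'); P=cloud(extr(c),f['d']).reshape(-1,3); g=f['im'].reshape(-1,3).astype(int)
    q=P[(abs(P[:,2]-.022)<.006)&(np.hypot(P[:,0]-.532,P[:,1]+.303)<.066)&(np.hypot(P[:,0]-.532,P[:,1]+.303)>.045)]
    s=least_squares(lambda v:np.hypot(q[:,0]-v[0],q[:,1]-v[1])-v[2],[.53,-.3,.056],loss='soft_l1',f_scale=.002).x; print(c,'dish',s.round(4),len(q))
    for r in ctrl.cut_out(c,'dish'): print(r['score'],r['point'])
    print([(r['score'],shoot(c,r['point'],.068)[0].round(4)) for r in ctrl.tip_of(c,'pan')])
    print('dish tip',[(r['score'],shoot(c,r['point'],.0)[0].round(4)) for r in ctrl.tip_of(c,'dish')])
    m=(abs(P[:,2]-.068)<.005)&(np.hypot(P[:,0]-.48,P[:,1]-.35)<.09)
    q=P[m]; print('pan ext',np.percentile(q,1,axis=0).round(3),np.percentile(q,99,axis=0).round(3))
f=np.load('side.npz')['im']; a=cv2.resize(f[215:325,280:450],None,fx=4,fy=4,interpolation=3)
save('crop',a)
t=np.load('top.npz')['im']; im=t[250:345,110:215]
g=cv2.resize(im,None,fx=5,fy=5,interpolation=3); save('pan',g)
print(cv2.HoughCircles(cv2.cvtColor(g,7),cv2.HOUGH_GRADIENT,2,500,param1=80,param2=30,minRadius=110,maxRadius=160))
```

```text
top dish [ 0.5315 -0.3031  0.056 ] 338
0.74 [458.0, 255.5]
[]
dish tip [(0.95, array([ 0.5384, -0.2996,  0.    ]))]
pan ext [0.395 0.294 0.063] [0.533 0.402 0.072]
side dish [ 0.5307 -0.3028  0.0558] 173
[(0.6, array([0.4838, 0.3492, 0.068 ]))]
dish tip [(0.57, array([ 0.5332, -0.3165,  0.    ])), (0.29, array([0.6243, 0.0678, 0.    ]))]
pan ext [0.398 0.295 0.065] [0.533 0.404 0.071]
[[[245.  243.  140.2]]]
```

View pics/crop.png

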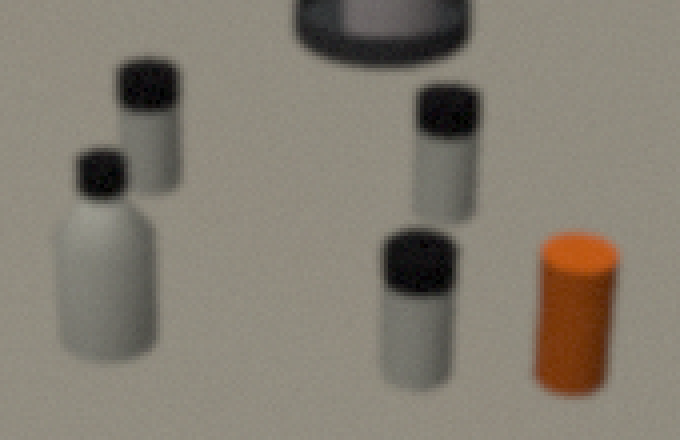

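The crop shows three white jars with full-width black lids at crop pixels (150,125), (447,155) and (418,310). The bottle at (105,255) and the orange cylinder at (577,315) are excluded. Next I work out the first move, to above the tin.

```bash
cat >> h.py <<'E'
def plan(*tg):
    o=ctrl.get_obs(); M=R.from_euler('xyz',o['eef_rot']); p=np.array(o['ee_pos'])
    print('t',round(o['time_s'],2),'pos',p.round(4),'w',round(o['grip_width'],4),'j',np.round(o['qpos'],2))
    for x,y,z,yaw in tg:
        s=M.inv().apply(np.array([x,y,z])-p)/.05; rv=(M.inv()*R.from_euler('xyz',[np.pi,0,yaw])).as_rotvec()
        print('shift',s.round(3),'turn',rv.round(4))
E
python3 - <<'E'
from h import *
print(shoot('top',[[159,298.6]],.068))
plan((.5255,-.2985,.2,np.pi/2),(.5255,-.2985,.042,np.pi/2))
E
```

```text
[[0.47947267 0.34743312 0.068     ]]
t 1.0 pos [ 0.2376 -0.496   0.2194] w 0.0939 j [-1.19  0.3   1.52  0.    1.32 -0.07]
shift [ 6.899 -1.075  0.389] turn [-0.    -0.    -1.124]
shift [ 6.899 -1.075  3.549] turn [-0.    -0.    -1.124]
```

{"api": "move_arm", "payload": {
  "targets": [
    [1, 3.5, -0.5, 0.2, 0, 0, -0.55],
    [1, 6.9, -1.075, 0.39, 0, 0, -1.124],
    [1, 6.9, -1.075, 0.39, 0, 0, -1.124],
    [1, 6.9, -1.075, 0.39, 0, 0, -1.124],
    [1, 6.9, -1.075, 0.39, 0, 0, -1.124],
    [1, 6.9, -1.075, 0.39, 0, 0, -1.124],
    [1, 6.9, -1.075, 0.39, 0, 0, -1.124],
    [1, 6.9, -1.075, 0.39, 0, 0, -1.124],
    [1, 6.9, -1.075, 0.39, 0, 0, -1.124],
    [1, 6.9, -1.075, 0.39, 0, 0, -1.124],
    [1, 6.9, -1.075, 0.39, 0, 0, -1.124],
    [1, 6.9, -1.075, 0.39, 0, 0, -1.124]
  ]
}}

```text
time_s: 2.2
ee_pos: [0.525, -0.2992, 0.2002]
eef_rot: [3.141, 0.0, 1.568]
force: [0.3, 0.1, -0.1]
grip_width: 0.0941
grip_force: 0.0
```

Run:
```python
from h import *
plan((.5255,-.2985,.042,np.pi/2))
E_=extr('wrist'); im,d=ctrl.camera('wrist'); save('w1',im); P=cloud(E_,d)
print(E_[2][:3,3].round(3))
for r in ctrl.cut_out('wrist','tin'):
    m=r['region']&(d>0); q=P[m]; q=q[q[:,2]>np.percentile(q[:,2],60)-.005]
    print(r['score'],r['point'],((np.percentile(q,1,axis=0)+np.percentile(q,99,axis=0))/2).round(4),np.ptp(q,axis=0).round(3))
```

```text
t 2.2 pos [ 0.525  -0.2992  0.2002] w 0.0941 j [-0.58  0.44  1.38 -0.    1.32 -0.58]
shift [0.014 0.008 3.165] turn [ 0.0003  0.0002 -0.0024]
[ 0.524 -0.227  0.364]
0.62 [333.1, 233.1] [ 0.5279 -0.2996  0.0595] [0.06  0.061 0.007]
```

View pics/w1.png

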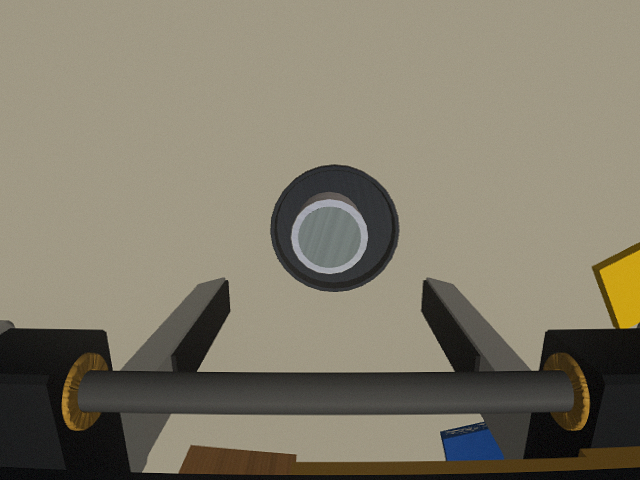

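The tin is at (330,237) in the dark dish, between the open fingers. I descend, then close.

{"api": "move_arm", "payload": {
  "targets": [
    [1, 0.005, 0.03, 0.8, 0, 0, 0],
    [1, 0.005, 0.03, 1.6, 0, 0, 0],
    [1, 0.005, 0.03, 2.3, 0, 0, 0],
    [1, 0.005, 0.03, 2.8, 0, 0, 0],
    [1, 0.005, 0.03, 3.16, 0, 0, 0],
    [1, 0.005, 0.03, 3.16, 0, 0, 0],
    [0.3, 0.005, 0.03, 3.16, 0, 0, 0],
    [0, 0.005, 0.03, 3.16, 0, 0, 0],
    [0, 0.005, 0.03, 3.16, 0, 0, 0],
    [0, 0.005, 0.03, 3.16, 0, 0, 0],
    [0, 0.005, 0.03, 3.16, 0, 0, 0],
    [0, 0.005, 0.03, 3.16, 0, 0, 0]
  ],
  "grip_force": 15
}}

```text
time_s: 3.5
ee_pos: [0.5273, -0.2983, 0.0426]
eef_rot: [3.141, 0.0, 1.571]
force: [-1.3, 1.1, 6.1]
grip_width: 0.0618
grip_force: 15.0
```

{"api": "move_arm", "payload": {
  "targets": [
    [0, 0, 0, -0.1, 0, 0, 0],
    [0, 0, 0, -0.4, 0, 0, 0],
    [0, 0, 0, -1, 0, 0, 0],
    [0, 0, 0, -1.8, 0, 0, 0],
    [0, 0, 0, -2.6, 0, 0, 0],
    [0, 0, 0, -3.2, 0, 0, 0],
    [0, 0, 0, -3.6, 0, 0, 0],
    [0, 0, 0, -3.6, 0, 0, 0]
  ]
}}

```text
time_s: 4.3
ee_pos: [0.5277, -0.2986, 0.2258]
eef_rot: [3.137, 0.003, 1.571]
force: [0.4, -0.4, -2.5]
grip_width: 0.062
grip_force: 15.0
```

Run:
```python
from h import *
plan((.479,.23,.22,np.pi/2),(.479,.348,.22,np.pi/2)); o=ctrl.get_obs(); print(o['force'],o['grip_force'])
```

```text
t 4.3 pos [ 0.5277 -0.2986  0.2258] w 0.062 j [-0.58  0.42  1.35  0.    1.37 -0.58]
shift [10.573 -0.974  0.08 ] turn [0.0046 0.003  0.0001]
shift [12.933 -0.974  0.073] turn [0.0046 0.003  0.0001]
[ 0.42476684 -0.41448183 -2.50091994] 14.999831020832062
```

{"api": "move_arm", "payload": {
  "targets": [
    [0, 0.5, 0, 0, 0, 0, 0],
    [0, 1.3, -0.1, 0, 0, 0, 0],
    [0, 2.2, -0.2, 0, 0, 0, 0],
    [0, 3.1, -0.3, 0, 0, 0, 0],
    [0, 4.0, -0.4, 0, 0, 0, 0],
    [0, 4.9, -0.5, 0, 0, 0, 0],
    [0, 5.8, -0.6, 0, 0, 0, 0],
    [0, 6.7, -0.7, 0, 0, 0, 0],
    [0, 7.6, -0.8, 0, 0, 0, 0],
    [0, 8.5, -0.9, 0, 0, 0, 0],
    [0, 9.2, -0.97, 0, 0, 0, 0],
    [0, 9.6, -0.97, 0, 0, 0, 0]
  ]
}}

```text
time_s: 5.5
ee_pos: [0.4774, 0.1841, 0.221]
eef_rot: [-3.14, 0.0, 1.573]
force: [0.3, -0.1, -2.1]
grip_width: 0.0617
grip_force: 15.0
```

{"api": "move_arm", "payload": {
  "targets": [
    [0, 0.3, 0, 0, 0, 0, 0],
    [0, 0.7, 0, 0, 0, 0, 0],
    [0, 0.9, 0, 0, 0, 0, 0],
    [0, 0.9, 0, 0, 0, 0, 0],
    [0, 0.9, 0, 0, 0, 0, 0]
  ]
}}

```text
time_s: 6.0
ee_pos: [0.4786, 0.2261, 0.2217]
eef_rot: [-3.141, 0.0, 1.571]
force: [0.8, -0.1, -2.8]
grip_width: 0.0618
grip_force: 15.0
```

Run:
```python
from h import *
plan((.479,.348,.12,np.pi/2))
E_=extr('wrist'); im,d=ctrl.camera('wrist'); save('w2',im); P=cloud(E_,d)
print([(r['score'],r['point'],shoot(E_,r['point'],.068)[0].round(4)) for r in ctrl.tip_of('wrist','pan')])
z=P[...,2]; m=(d>0)&(abs(z-.068)<.004)
q=P[m]; print(len(q),np.percentile(q,[1,99],axis=0).round(3))
cv2.imwrite('pics/w2m.png',m*255)
```

```text
t 6.0 pos [0.4786 0.2261 0.2217] w 0.0618 j [ 0.37  0.25  1.58 -0.    1.31  0.37]
shift [2.438 0.009 2.032] turn [-0.0005  0.0004 -0.0002]
[(0.88, [329.4, 70.8], array([0.481 , 0.3509, 0.068 ])), (0.27, [327.4, 87.6], array([0.4795, 0.3388, 0.068 ]))]
27015 [[0.352 0.275 0.064]
 [0.534 0.399 0.072]][ WARN:0@0.802] global loadsave.cpp:1063 imwrite_ Unsupported depth image for selected encoder is fallbacked to CV_8U.
```

View pics/w2.png

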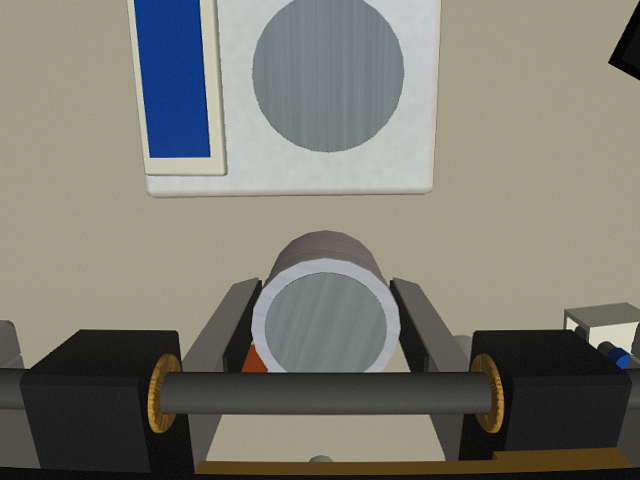

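The wrist view shows the pan's circle centred near (328,76), which is (0.480, 0.348), with the tin held at (325,325). I move over the pan and lower.

{"api": "move_arm", "payload": {
  "targets": [
    [0, 0.5, 0, 0, 0, 0, 0],
    [0, 1.3, 0.01, 0, 0, 0, 0],
    [0, 2.0, 0.02, 0, 0, 0, 0],
    [0, 2.44, 0.03, 0, 0, 0, 0],
    [0, 2.44, 0.03, 0.4, 0, 0, 0],
    [0, 2.44, 0.03, 0.9, 0, 0, 0],
    [0, 2.44, 0.03, 1.4, 0, 0, 0],
    [0, 2.44, 0.03, 1.8, 0, 0, 0],
    [0, 2.44, 0.03, 2.1, 0, 0, 0],
    [0, 2.44, 0.03, 2.2, 0, 0, 0],
    [0, 2.44, 0.03, 2.22, 0, 0, 0],
    [0, 2.44, 0.03, 2.22, 0, 0, 0]
  ]
}}

```text
time_s: 7.3
ee_pos: [0.4805, 0.3489, 0.1118]
eef_rot: [3.141, -0.001, 1.571]
force: [-0.5, 0.5, -1.4]
grip_width: 0.0617
grip_force: 15.0
```

Run:
```python
from h import *
plan((.480,.348,.1046,np.pi/2)); print(ctrl.get_obs()['force'])
```

```text
t 7.3 pos [0.4805 0.3489 0.1118] w 0.0617 j [0.57 0.5  1.5  0.   1.14 0.57]
shift [-0.018 -0.009  0.144] turn [ 0.001  -0.0007 -0.0002]
[-0.47731071  0.52784015 -1.44646789]
```

{"api": "move_arm", "payload": {
  "targets": [
    [0, -0.015, -0.005, 0.03, 0, 0, 0],
    [0, -0.015, -0.005, 0.06, 0, 0, 0],
    [0, -0.015, -0.005, 0.09, 0, 0, 0],
    [0, -0.015, -0.005, 0.11, 0, 0, 0],
    [0, -0.015, -0.005, 0.13, 0, 0, 0],
    [0, -0.015, -0.005, 0.13, 0, 0, 0]
  ]
}}

```text
time_s: 7.9
ee_pos: [0.4798, 0.3481, 0.1047]
eef_rot: [3.141, -0.0, 1.571]
force: [-1.8, -0.4, 1.3]
grip_width: 0.0615
grip_force: 15.0
```

{"api": "move_arm", "payload": {
  "targets": [
    [0, 0, 0, 0.01, 0, 0, 0],
    [0, 0, 0, 0.02, 0, 0, 0],
    [0, 0, 0, 0.02, 0, 0, 0]
  ]
}}

```text
time_s: 8.2
ee_pos: [0.4798, 0.3482, 0.1046]
eef_rot: [3.141, -0.0, 1.571]
force: [-5.8, -2.5, 10.5]
grip_width: 0.0619
grip_force: 15.0
```

{"api": "move_arm", "payload": {
  "targets": [
    [0.4, 0, 0, -0.02, 0, 0, 0],
    [0.6, 0, 0, -0.02, 0, 0, 0],
    [1, 0, 0, -0.02, 0, 0, 0],
    [1, 0, 0, -0.02, 0, 0, 0],
    [1, 0, 0, -0.02, 0, 0, 0],
    [1, 0, 0, -0.02, 0, 0, 0],
    [1, 0, 0, -0.3, 0, 0, 0],
    [1, 0, 0, -1, 0, 0, 0],
    [1, 0, 0, -1.8, 0, 0, 0],
    [1, 0, 0, -2.4, 0, 0, 0],
    [1, 0, 0, -2.4, 0, 0, 0]
  ]
}}

```text
time_s: 9.3
ee_pos: [0.4809, 0.3488, 0.2292]
eef_rot: [3.135, -0.004, 1.571]
force: [0.2, 1.2, -0.3]
grip_width: 0.0939
grip_force: 0.0
```

Run:
```python
from h import *
E_=extr('wrist'); im,d=ctrl.camera('wrist'); save('w3',im); P=cloud(E_,d)
for r in ctrl.cut_out('wrist','tin'):
    q=P[r['region']&(d>0)]; q=q[q[:,2]>.115]; print(r['score'],np.percentile(q,[1,99],axis=0).round(4))
plan((.638,-.083,.2,np.pi/2),(.471,-.078,.2,np.pi/2))
```

```text
0.6 [[0.451  0.3182 0.119 ]
 [0.508  0.3759 0.1234]]
t 9.4 pos [0.4798 0.3481 0.2243] w 0.0943 j [0.57 0.39 1.39 0.   1.36 0.57]
shift [-8.622  3.163  0.483] turn [ 0.0011 -0.0007  0.    ]
shift [-8.522 -0.177  0.479] turn [ 0.0011 -0.0007  0.    ]
```

View pics/w3.png

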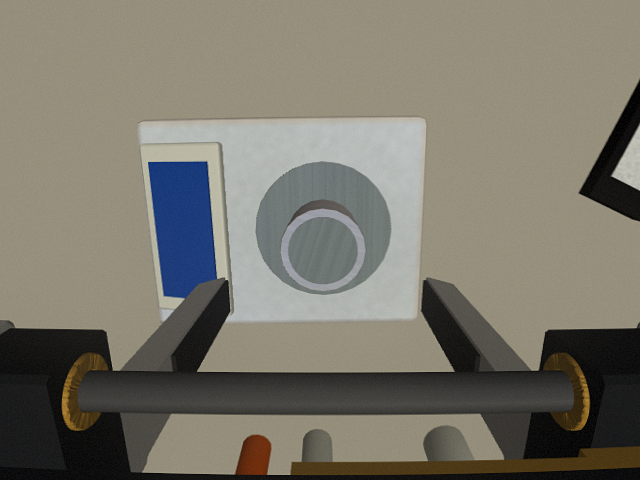

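The tin stands upright at (323,250), centred on the pan. Next is the near jar at (0.471, -0.078).

{"api": "move_arm", "payload": {
  "targets": [
    [1, -0.6, 0, 0.1, 0, 0, 0],
    [1, -1.5, -0.05, 0.3, 0, 0, 0],
    [1, -2.4, -0.1, 0.48, 0, 0, 0],
    [1, -3.3, -0.15, 0.48, 0, 0, 0],
    [1, -4.2, -0.18, 0.48, 0, 0, 0],
    [1, -5.1, -0.18, 0.48, 0, 0, 0],
    [1, -6.0, -0.18, 0.48, 0, 0, 0],
    [1, -6.9, -0.18, 0.48, 0, 0, 0],
    [1, -7.7, -0.18, 0.48, 0, 0, 0],
    [1, -8.3, -0.18, 0.48, 0, 0, 0],
    [1, -8.52, -0.18, 0.48, 0, 0, 0],
    [1, -8.52, -0.18, 0.48, 0, 0, 0]
  ]
}}

```text
time_s: 10.6
ee_pos: [0.4704, -0.0786, 0.1987]
eef_rot: [-3.14, -0.0, 1.569]
force: [-0.0, 0.5, 0.1]
grip_width: 0.094
grip_force: 0.0
```

```bash
cat >> h.py <<'E'
def wjars(t='jar1',zr=(.062,.08)):
    E_=extr('wrist'); im,d=ctrl.camera('wrist'); P=cloud(E_,d)
    for r in ctrl.cut_out('wrist',t):
        q=P[r['region']&(d>0)]; q=q[(q[:,2]>zr[0])&(q[:,2]<zr[1])]
        if len(q)>20: a=np.percentile(q,[1,99],axis=0); print(t,round(r['score'],2),np.round(r['point']),'mid',a.mean(0).round(4),'ext',(a[1]-a[0]).round(3))
    return im,d,P
E
python3 - <<'E'
from h import *
wjars(); plan((.471,-.078,.048,np.pi/2))
E
```

```text
jar1 0.74 [232.  40.] mid [0.3997 0.0682 0.0667] ext [0.034 0.034 0.007]
jar1 0.68 [329.  25.] mid [0.4717 0.0734 0.0669] ext [0.033 0.029 0.007]
jar1 0.65 [329. 234.] mid [ 0.4726 -0.0791  0.067 ] ext [0.032 0.034 0.006]
jar1 0.59 [526. 237.] mid [ 0.6375 -0.0833  0.0663] ext [0.034 0.034 0.008]
t 10.7 pos [ 0.4706 -0.0771  0.199 ] w 0.0938 j [-0.24  0.16  1.75  0.    1.24 -0.24]
shift [-0.02   0.011  3.02 ] turn [-0.001  -0.0005  0.0002]
```

{"api": "move_arm", "payload": {
  "targets": [
    [1, -0.03, 0.02, 0.8, 0, 0, 0],
    [1, -0.03, 0.02, 1.6, 0, 0, 0],
    [1, -0.03, 0.02, 2.3, 0, 0, 0],
    [1, -0.03, 0.02, 2.8, 0, 0, 0],
    [1, -0.03, 0.02, 3.02, 0, 0, 0],
    [0.4, -0.03, 0.02, 3.02, 0, 0, 0],
    [0, -0.03, 0.02, 3.02, 0, 0, 0],
    [-0.25, -0.03, 0.02, 3.02, 0, 0, 0],
    [-0.4, -0.03, 0.02, 3.02, 0, 0, 0],
    [-0.4, -0.03, 0.02, 3.02, 0, 0, 0],
    [-0.4, -0.03, 0.02, 3.02, 0, 0, 0],
    [-0.4, -0.03, 0.02, 3.02, 0, 0, 0]
  ],
  "grip_force": 12
}}

```text
time_s: 11.9
ee_pos: [0.4718, -0.0795, 0.0486]
eef_rot: [3.141, 0.0, 1.571]
force: [-0.4, -1.0, -0.2]
grip_width: 0.0416
grip_force: 0.0
```

{"api": "move_arm", "payload": {
  "targets": [
    [-0.5, 0, 0, 0, 0, 0, 0],
    [-0.5, 0, 0, 0, 0, 0, 0],
    [-0.5, 0, 0, 0, 0, 0, 0],
    [-0.5, 0, 0, -0.1, 0, 0, 0],
    [-0.5, 0, 0, -0.5, 0, 0, 0],
    [-0.5, 0, 0, -1.2, 0, 0, 0],
    [-0.5, 0, 0, -2.0, 0, 0, 0],
    [-0.5, 0, 0, -2.7, 0, 0, 0],
    [-0.5, 0, 0, -3.0, 0, 0, 0],
    [-0.5, 0, 0, -3.0, 0, 0, 0]
  ]
}}

```text
time_s: 12.9
ee_pos: [0.4725, -0.0796, 0.2007]
eef_rot: [3.138, 0.001, 1.571]
force: [-0.7, 0.1, -1.2]
grip_width: 0.036
grip_force: 12.0
```

Run:
```python
from h import *
plan((.543,-.324,.2,np.pi/2))
```

```text
t 12.9 pos [ 0.4725 -0.0796  0.2007] w 0.036 j [-0.24  0.16  1.74  0.    1.24 -0.24]
shift [-4.888  1.411  0.023] turn [ 0.0038  0.0009 -0.    ]
```

{"api": "move_arm", "payload": {
  "targets": [
    [-0.5, -0.5, 0.15, 0, 0, 0, 0],
    [-0.5, -1.3, 0.4, 0, 0, 0, 0],
    [-0.5, -2.1, 0.65, 0, 0, 0, 0],
    [-0.5, -2.9, 0.9, 0, 0, 0, 0],
    [-0.5, -3.7, 1.1, 0, 0, 0, 0],
    [-0.5, -4.4, 1.3, 0, 0, 0, 0],
    [-0.5, -4.89, 1.41, 0, 0, 0, 0],
    [-0.5, -4.89, 1.41, 0.5, 0, 0, 0],
    [-0.5, -4.89, 1.41, 1.2, 0, 0, 0],
    [-0.5, -4.89, 1.41, 1.9, 0, 0, 0],
    [-0.5, -4.89, 1.41, 2.4, 0, 0, 0],
    [-0.5, -4.89, 1.41, 2.5, 0, 0, 0]
  ]
}}

```text
time_s: 14.1
ee_pos: [0.5404, -0.3228, 0.0688]
eef_rot: [-3.136, -0.004, 1.571]
force: [-0.8, 0.6, -2.0]
grip_width: 0.0355
grip_force: 12.0
```

Run:
```python
from h import *
plan((.543,-.324,.0546,np.pi/2))
```

```text
t 14.1 pos [ 0.5404 -0.3228  0.0688] w 0.0355 j [-0.6   0.63  1.41 -0.    1.11 -0.6 ]
shift [-0.026  0.053  0.283] turn [-0.0059 -0.004  -0.0001]
```

{"api": "move_arm", "payload": {
  "targets": [
    [-0.5, 0, 0, 0.1, 0, 0, 0],
    [-0.5, 0, 0, 0.2, 0, 0, 0],
    [-0.5, 0, 0, 0.28, 0, 0, 0],
    [-0.5, 0, 0, 0.33, 0, 0, 0],
    [-0.5, 0, 0, 0.36, 0, 0, 0],
    [-0.5, 0, 0, 0.38, 0, 0, 0],
    [-0.5, 0, 0, 0.4, 0, 0, 0],
    [-0.5, 0, 0, 0.4, 0, 0, 0]
  ]
}}

```text
time_s: 14.9
ee_pos: [0.5427, -0.3242, 0.0543]
eef_rot: [3.14, 0.001, 1.571]
force: [0.2, -0.3, 3.7]
grip_width: 0.0358
grip_force: 12.0
```

{"api": "move_arm", "payload": {
  "targets": [
    [-0.1, 0, 0, 0, 0, 0, 0],
    [0.3, 0, 0, 0, 0, 0, 0],
    [0.3, 0, 0, 0, 0, 0, 0],
    [0.3, 0, 0, 0, 0, 0, 0],
    [0.3, 0, 0, -0.2, 0, 0, 0],
    [0.3, 0, 0, -0.8, 0, 0, 0],
    [0.3, 0, 0, -1.6, 0, 0, 0],
    [0.3, 0, 0, -2.4, 0, 0, 0],
    [1, 0, 0, -2.9, 0, 0, 0],
    [1, 0, 0, -2.9, 0, 0, 0]
  ]
}}

```text
time_s: 15.9
ee_pos: [0.5433, -0.3246, 0.2035]
eef_rot: [3.136, 0.004, 1.571]
force: [0.4, 0.5, -0.4]
grip_width: 0.0736
grip_force: 0.0
```

Run:
```python
from h import *
im,d,P=wjars(); save('w4',im); plan((.638,-.083,.2,np.pi/2))
```

```text
jar1 0.9 [324. 230.] mid [ 0.543  -0.3233  0.0698] ext [0.033 0.033 0.012]
t 16.0 pos [ 0.5422 -0.3239  0.1988] w 0.0818 j [-0.6   0.5   1.29  0.    1.35 -0.6 ]
shift [ 4.818  1.915 -0.025] turn [0.0006 0.0004 0.    ]
```

View pics/w4.png

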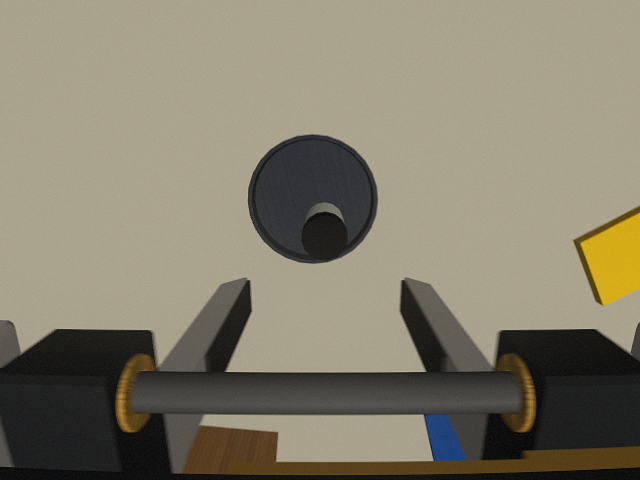

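The first jar stands upright in the dish at (324,230). Next is the far jar.

{"api": "move_arm", "payload": {
  "targets": [
    [1, 0.5, 0.2, 0, 0, 0, 0],
    [1, 1.4, 0.6, 0, 0, 0, 0],
    [1, 2.3, 0.95, 0, 0, 0, 0],
    [1, 3.2, 1.3, 0, 0, 0, 0],
    [1, 4.1, 1.6, 0, 0, 0, 0],
    [1, 4.82, 1.91, 0, 0, 0, 0],
    [1, 4.82, 1.91, 0, 0, 0, 0],
    [1, 4.82, 1.91, 0, 0, 0, 0],
    [1, 4.82, 1.91, 0, 0, 0, 0]
  ]
}}

```text
time_s: 16.9
ee_pos: [0.6373, -0.084, 0.1976]
eef_rot: [-3.14, -0.0, 1.57]
force: [0.7, -0.8, 0.6]
grip_width: 0.0936
grip_force: 0.0
```

Run:
```python
from h import *
wjars(); plan((.637,-.083,.048,np.pi/2))
```

```text
jar1 0.95 [35. 44.] mid [0.4103 0.0669 0.066 ] ext [0.015 0.031 0.008]
jar1 0.71 [237. 449.] mid [ 0.5433 -0.3089  0.0654] ext [0.024 0.008 0.006]
jar1 0.58 [108.  25.] mid [0.4727 0.0721 0.0662] ext [0.034 0.026 0.007]
jar1 0.57 [329. 235.] mid [ 0.6383 -0.0835  0.067 ] ext [0.033 0.034 0.006]
t 17.0 pos [ 0.6374 -0.0842  0.1981] w 0.094 j [-0.19  0.53  1.26 -0.    1.36 -0.19]
shift [ 0.025 -0.006  3.003] turn [-0.0006 -0.     -0.0017]
```

{"api": "move_arm", "payload": {
  "targets": [
    [0.5, 0.015, 0.01, 0.8, 0, 0, 0],
    [0.3, 0.015, 0.01, 1.6, 0, 0, 0],
    [0.3, 0.015, 0.01, 2.3, 0, 0, 0],
    [0.3, 0.015, 0.01, 2.8, 0, 0, 0],
    [0.3, 0.015, 0.01, 3.0, 0, 0, 0],
    [0.3, 0.015, 0.01, 3.0, 0, 0, 0],
    [0, 0.015, 0.01, 3.0, 0, 0, 0],
    [-0.3, 0.015, 0.01, 3.0, 0, 0, 0],
    [-0.5, 0.015, 0.01, 3.0, 0, 0, 0],
    [-0.5, 0.015, 0.01, 3.0, 0, 0, 0],
    [-0.5, 0.015, 0.01, 3.0, 0, 0, 0],
    [-0.5, 0.015, 0.01, 3.0, 0, 0, 0]
  ]
}}

```text
time_s: 18.2
ee_pos: [0.6387, -0.0823, 0.0494]
eef_rot: [3.14, 0.0, 1.571]
force: [-0.9, 1.2, 5.7]
grip_width: 0.0357
grip_force: 12.0
```

{"api": "move_arm", "payload": {
  "targets": [
    [-0.5, 0, 0, 0, 0, 0, 0],
    [-0.5, 0, 0, 0, 0, 0, 0]
  ]
}}

```text
time_s: 18.4
ee_pos: [0.6388, -0.0823, 0.0494]
eef_rot: [3.14, 0.0, 1.571]
force: [-0.4, 0.3, 5.8]
grip_width: 0.0355
grip_force: 12.0
```

{"api": "move_arm", "payload": {
  "targets": [
    [-0.5, 0, 0, -0.1, 0, 0, 0],
    [-0.5, 0, 0, -0.5, 0, 0, 0],
    [-0.5, 0, 0, -1.2, 0, 0, 0],
    [-0.5, 0, 0, -2.0, 0, 0, 0],
    [-0.5, 0, 0, -2.7, 0, 0, 0],
    [-0.5, 0, 0, -3.0, 0, 0, 0],
    [-0.5, 0, 0, -3.0, 0, 0, 0],
    [-0.5, 0, 0, -3.0, 0, 0, 0]
  ]
}}

```text
time_s: 19.2
ee_pos: [0.6378, -0.0821, 0.1965]
eef_rot: [-3.139, -0.0, 1.571]
force: [-0.1, 1.2, -1.6]
grip_width: 0.0357
grip_force: 12.0
```

Run:
```python
from h import *
plan((.543,-.281,.2,np.pi/2))
```

```text
t 19.2 pos [ 0.6378 -0.0821  0.1965] w 0.0357 j [-0.18  0.53  1.26  0.    1.36 -0.19]
shift [-3.978 -1.896 -0.068] turn [-0.0024 -0.0005  0.    ]
```

{"api": "move_arm", "payload": {
  "targets": [
    [-0.5, -0.6, -0.3, 0, 0, 0, 0],
    [-0.5, -1.4, -0.7, 0, 0, 0, 0],
    [-0.5, -2.2, -1.1, 0, 0, 0, 0],
    [-0.5, -3.0, -1.45, 0, 0, 0, 0],
    [-0.5, -3.7, -1.75, 0, 0, 0, 0],
    [-0.5, -3.98, -1.89, 0, 0, 0, 0],
    [-0.5, -3.98, -1.89, 0, 0, 0, 0],
    [-0.5, -3.98, -1.89, 0.6, 0, 0, 0],
    [-0.5, -3.98, -1.89, 1.3, 0, 0, 0],
    [-0.5, -3.98, -1.89, 2.0, 0, 0, 0],
    [-0.5, -3.98, -1.89, 2.4, 0, 0, 0],
    [-0.5, -3.98, -1.89, 2.4, 0, 0, 0]
  ]
}}

```text
time_s: 20.4
ee_pos: [0.5428, -0.2788, 0.0746]
eef_rot: [-3.136, -0.004, 1.572]
force: [-0.3, -0.4, -0.5]
grip_width: 0.0357
grip_force: 12.0
```

Run:
```python
from h import *
wjars(); plan((.543,-.281,.0554,np.pi/2))
```

```text
jar1 0.89 [327. 313.] mid [ 0.5421 -0.2686  0.0711] ext [0.032 0.012 0.018]
jar1 0.81 [332. 414.] mid [ 0.5431 -0.3249  0.069 ] ext [0.03  0.032 0.013]
t 20.5 pos [ 0.5443 -0.2802  0.0786] w 0.0359 j [-0.54  0.58  1.47  0.    1.1  -0.54]
shift [-0.016 -0.026  0.463] turn [-0.0004 -0.0004  0.0011]
```

{"api": "move_arm", "payload": {
  "targets": [
    [-0.5, -0.01, -0.02, 0.12, 0, 0, 0],
    [-0.5, -0.01, -0.02, 0.24, 0, 0, 0],
    [-0.5, -0.01, -0.02, 0.33, 0, 0, 0],
    [-0.5, -0.01, -0.02, 0.38, 0, 0, 0],
    [-0.5, -0.01, -0.02, 0.41, 0, 0, 0],
    [-0.5, -0.01, -0.02, 0.43, 0, 0, 0],
    [-0.5, -0.01, -0.02, 0.45, 0, 0, 0],
    [-0.5, -0.01, -0.02, 0.45, 0, 0, 0]
  ]
}}

```text
time_s: 21.3
ee_pos: [0.5428, -0.2817, 0.0559]
eef_rot: [-3.142, -0.0, 1.571]
force: [0.8, -0.2, -1.2]
grip_width: 0.0356
grip_force: 12.0
```

{"api": "move_arm", "payload": {
  "targets": [
    [-0.5, 0, 0, 0.01, 0, 0, 0],
    [-0.5, 0, 0, 0.02, 0, 0, 0],
    [-0.5, 0, 0, 0.02, 0, 0, 0]
  ]
}}

```text
time_s: 21.6
ee_pos: [0.543, -0.2818, 0.0554]
eef_rot: [3.141, 0.0, 1.571]
force: [-1.5, 0.3, 3.5]
grip_width: 0.0359
grip_force: 12.0
```

{"api": "move_arm", "payload": {
  "targets": [
    [-0.1, 0, 0, 0, 0, 0, 0],
    [0.3, 0, 0, 0, 0, 0, 0],
    [0.3, 0, 0, 0, 0, 0, 0],
    [0.3, 0, 0, 0, 0, 0, 0],
    [0.3, 0, 0, -0.2, 0, 0, 0],
    [0.3, 0, 0, -0.8, 0, 0, 0],
    [0.3, 0, 0, -1.6, 0, 0, 0],
    [0.3, 0, 0, -2.4, 0, 0, 0],
    [0.3, 0, 0, -2.9, 0, 0, 0],
    [0.3, 0, 0, -2.9, 0, 0, 0],
    [0.3, 0, 0, -2.9, 0, 0, 0]
  ]
}}

```text
time_s: 22.7
ee_pos: [0.5427, -0.2817, 0.2003]
eef_rot: [3.141, 0.0, 1.571]
force: [0.3, -1.3, -1.0]
grip_width: 0.0611
grip_force: 0.0
```

Run:
```python
from h import *
wjars(); plan((.4717,.075,.2,0))
```

```text
jar1 0.89 [326. 284.] mid [ 0.543  -0.3232  0.0694] ext [0.033 0.034 0.013]
jar1 0.78 [327. 237.] mid [ 0.5425 -0.2827  0.07  ] ext [0.033 0.034 0.012]
t 22.8 pos [ 0.5424 -0.2815  0.1988] w 0.061 j [-0.54  0.45  1.36  0.    1.33 -0.54]
shift [ 7.13  -1.414 -0.015] turn [-2.0000e-03  5.0000e-04  1.5708e+00]
```

{"api": "move_arm", "payload": {
  "targets": [
    [0.3, 0.5, -0.1, 0, 0, 0, 0.14],
    [0.3, 1.2, -0.25, 0, 0, 0, 0.29],
    [0.3, 2.0, -0.4, 0, 0, 0, 0.43],
    [0.3, 2.8, -0.55, 0, 0, 0, 0.57],
    [0.3, 3.6, -0.7, 0, 0, 0, 0.71],
    [0.3, 4.4, -0.85, 0, 0, 0, 0.86],
    [0.3, 5.2, -1.0, 0, 0, 0, 1.0],
    [0.3, 6.0, -1.2, 0, 0, 0, 1.14],
    [0.3, 6.7, -1.35, 0, 0, 0, 1.28],
    [0.3, 7.13, -1.41, 0, 0, 0, 1.42],
    [0.3, 7.13, -1.41, 0, 0, 0, 1.571],
    [0.3, 7.13, -1.41, 0, 0, 0, 1.571]
  ]
}}

```text
time_s: 24.0
ee_pos: [0.4718, 0.0753, 0.199]
eef_rot: [3.141, 0.002, -0.002]
force: [0.5, 0.5, 0.2]
grip_width: 0.0615
grip_force: 0.0
```

Run:
```python
from h import *
im,d,P=wjars(); save('w5',im); plan((.4717,.075,.048,0))
```

```text
jar1 0.63 [335. 312.] mid [0.4    0.0686 0.0663] ext [0.034 0.033 0.007]
jar1 0.55 [324. 230.] mid [0.4726 0.0764 0.0668] ext [0.034 0.033 0.006]
t 24.1 pos [0.4721 0.0746 0.1993] w 0.0607 j [ 0.08  0.16  1.74 -0.    1.24  1.65]
shift [-0.004 -0.009  3.027] turn [0.0001 0.0012 0.0041]
```

View pics/w5.png

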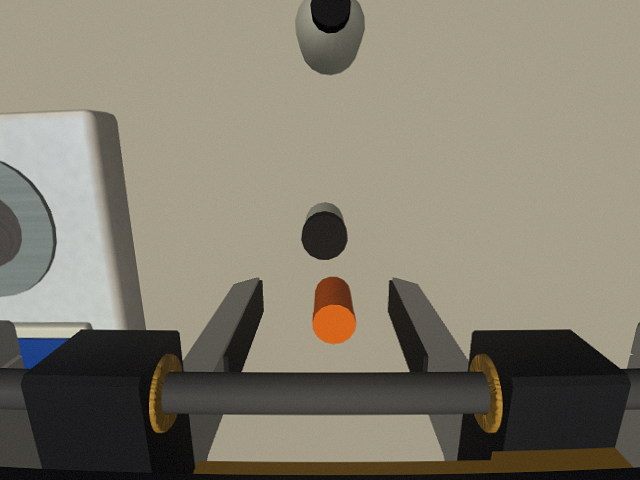

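The third jar is at (324,230), with the orange look-alike behind it at (334,315) and out of the fingers' way.

{"api": "move_arm", "payload": {
  "targets": [
    [0.3, 0, -0.025, 0.8, 0, 0, 0],
    [0.3, 0, -0.025, 1.6, 0, 0, 0],
    [0.3, 0, -0.025, 2.3, 0, 0, 0],
    [0.3, 0, -0.025, 2.8, 0, 0, 0],
    [0.3, 0, -0.025, 3.02, 0, 0, 0],
    [0.3, 0, -0.025, 3.02, 0, 0, 0],
    [0, 0, -0.025, 3.02, 0, 0, 0],
    [-0.3, 0, -0.025, 3.02, 0, 0, 0],
    [-0.5, 0, -0.025, 3.02, 0, 0, 0],
    [-0.5, 0, -0.025, 3.02, 0, 0, 0],
    [-0.5, 0, -0.025, 3.02, 0, 0, 0],
    [-0.5, 0, -0.025, 3.02, 0, 0, 0]
  ]
}}

```text
time_s: 25.3
ee_pos: [0.4728, 0.0761, 0.0497]
eef_rot: [-3.141, -0.001, -0.0]
force: [-0.5, 0.4, 7.4]
grip_width: 0.0357
grip_force: 12.0
```

{"api": "move_arm", "payload": {
  "targets": [
    [-0.5, 0, 0, 0, 0, 0, 0],
    [-0.5, 0, 0, -0.1, 0, 0, 0],
    [-0.5, 0, 0, -0.5, 0, 0, 0],
    [-0.5, 0, 0, -1.2, 0, 0, 0],
    [-0.5, 0, 0, -2.0, 0, 0, 0],
    [-0.5, 0, 0, -2.7, 0, 0, 0],
    [-0.5, 0, 0, -3.0, 0, 0, 0],
    [-0.5, 0, 0, -3.0, 0, 0, 0],
    [-0.5, 0, 0, -3.0, 0, 0, 0]
  ]
}}

```text
time_s: 26.2
ee_pos: [0.4719, 0.076, 0.1982]
eef_rot: [3.142, 0.001, -0.0]
force: [0.7, -0.0, -1.2]
grip_width: 0.0358
grip_force: 12.0
```

Run:
```python
from h import *
plan((.507,-.303,.2,0))
```

```text
t 26.2 pos [0.4719 0.076  0.1982] w 0.0358 j [0.08 0.16 1.74 0.   1.24 1.65]
shift [ 0.703  7.58  -0.036] turn [ 0.0001  0.0008 -0.0001]
```

{"api": "move_arm", "payload": {
  "targets": [
    [-0.5, 0.05, 0.6, 0, 0, 0, 0],
    [-0.5, 0.1, 1.4, 0, 0, 0, 0],
    [-0.5, 0.2, 2.2, 0, 0, 0, 0],
    [-0.5, 0.3, 3.0, 0, 0, 0, 0],
    [-0.5, 0.4, 3.8, 0, 0, 0, 0],
    [-0.5, 0.5, 4.6, 0, 0, 0, 0],
    [-0.5, 0.6, 5.4, 0, 0, 0, 0],
    [-0.5, 0.65, 6.2, 0, 0, 0, 0],
    [-0.5, 0.7, 6.9, 0, 0, 0, 0],
    [-0.5, 0.7, 7.4, 0, 0, 0, 0],
    [-0.5, 0.7, 7.58, 0, 0, 0, 0],
    [-0.5, 0.7, 7.58, 0, 0, 0, 0]
  ]
}}

```text
time_s: 27.4
ee_pos: [0.5067, -0.3032, 0.1974]
eef_rot: [-3.14, 0.002, -0.001]
force: [-0.1, 0.1, -0.7]
grip_width: 0.0359
grip_force: 12.0
```

{"api": "move_arm", "payload": {
  "targets": [
    [-0.5, 0, 0, 0, 0, 0, 0],
    [-0.5, 0, 0, 0.5, 0, 0, 0],
    [-0.5, 0, 0, 1.0, 0, 0, 0],
    [-0.5, 0, 0, 1.3, 0, 0, 0],
    [-0.5, 0, 0, 1.3, 0, 0, 0],
    [-0.5, 0, 0, 1.3, 0, 0, 0]
  ]
}}

```text
time_s: 28.0
ee_pos: [0.5076, -0.3027, 0.1348]
eef_rot: [3.141, -0.001, 0.0]
force: [-0.1, 0.7, -0.1]
grip_width: 0.0353
grip_force: 12.0
```

Run:
```python
from h import *
im,d,P=wjars(zr=(.06,.17)); save('w6',im); plan((.507,-.303,.0557,0))
```

```text
jar1 0.78 [324. 307.] mid [ 0.5078 -0.3028  0.1213] ext [0.034 0.033 0.067]
jar1 0.69 [293. 206.] mid [ 0.543  -0.2837  0.0701] ext [0.034 0.033 0.011]
jar1 0.6 [359. 202.] mid [ 0.5436 -0.3244  0.0695] ext [0.034 0.033 0.013]
t 28.1 pos [ 0.5078 -0.303   0.1353] w 0.0356 j [-0.6   0.47  1.49  0.    1.18  0.97]
shift [-0.018 -0.003  1.592] turn [ 0.0011 -0.0016  0.0001]
```

View pics/w6.png

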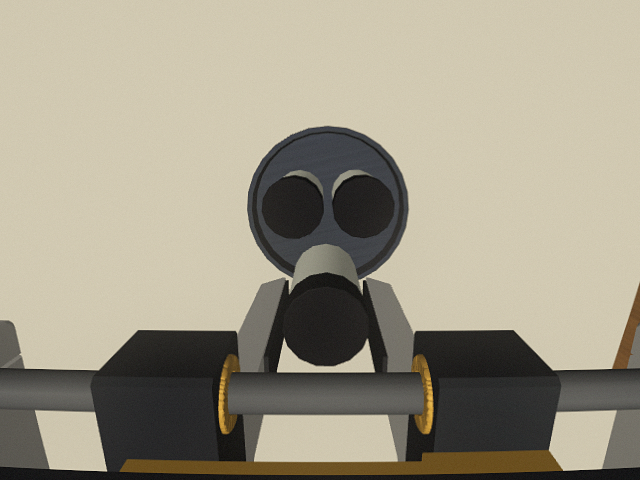

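The two placed jars are at (293,206) and (363,206), with the third held clear in front at (325,325). I lower it now.

{"api": "move_arm", "payload": {
  "targets": [
    [-0.5, -0.01, 0, 0.3, 0, 0, 0],
    [-0.5, -0.01, 0, 0.7, 0, 0, 0],
    [-0.5, -0.01, 0, 1.1, 0, 0, 0],
    [-0.5, -0.01, 0, 1.35, 0, 0, 0],
    [-0.5, -0.01, 0, 1.46, 0, 0, 0],
    [-0.5, -0.01, 0, 1.51, 0, 0, 0],
    [-0.5, -0.01, 0, 1.54, 0, 0, 0],
    [-0.5, -0.01, 0, 1.56, 0, 0, 0],
    [-0.5, -0.01, 0, 1.57, 0, 0, 0],
    [-0.5, -0.01, 0, 1.57, 0, 0, 0]
  ]
}}

```text
time_s: 29.1
ee_pos: [0.5068, -0.3031, 0.0558]
eef_rot: [3.141, -0.0, -0.0]
force: [0.7, -0.8, -0.1]
grip_width: 0.0356
grip_force: 12.0
```

{"api": "move_arm", "payload": {
  "targets": [
    [-0.5, 0, 0, 0.01, 0, 0, 0],
    [-0.5, 0, 0, 0.02, 0, 0, 0],
    [-0.5, 0, 0, 0.02, 0, 0, 0]
  ]
}}

```text
time_s: 29.4
ee_pos: [0.5072, -0.3031, 0.0557]
eef_rot: [3.141, -0.001, -0.0]
force: [-3.2, 1.7, 10.3]
grip_width: 0.0356
grip_force: 12.0
```

{"api": "move_arm", "payload": {
  "targets": [
    [-0.1, 0, 0, -0.01, 0, 0, 0],
    [0.2, 0, 0, -0.01, 0, 0, 0],
    [0.2, 0, 0, -0.01, 0, 0, 0],
    [0.2, 0, 0, -0.01, 0, 0, 0],
    [0.2, 0, 0, -0.2, 0, 0, 0],
    [0.2, 0, 0, -0.8, 0, 0, 0],
    [0.2, 0, 0, -1.6, 0, 0, 0],
    [0.2, 0, 0, -2.4, 0, 0, 0],
    [0.2, 0, 0, -3.1, 0, 0, 0],
    [0.2, -0.6, 0, -3.3, 0, 0, 0],
    [0.2, -1, 0, -3.3, 0, 0, 0],
    [0.2, -1, 0, -3.3, 0, 0, 0]
  ]
}}

```text
time_s: 30.6
ee_pos: [0.4554, -0.3031, 0.2209]
eef_rot: [3.141, -0.001, -0.001]
force: [0.5, -0.3, -0.9]
grip_width: 0.0565
grip_force: 0.0
```

Run:
```python
from h import *
im,d,P=wjars(); plan((.5,-.3,.2,0))
s,d=ctrl.camera('side'); P=cloud(extr('side'),d)
for t in ['tin','bottle','rack']:
  for r in ctrl.cut_out('side',t):
    q=P[r['region']&(d>0)]; print(t,round(r['score'],2),q.mean(0).round(3),np.percentile(q[:,2],98).round(3))
save('fin',np.vstack([cv2.resize(im[:,100:540],(550,300)),cv2.resize(s[150:480,150:540],(550,300))]))
```

```text
jar1 0.96 [350. 121.] mid [ 0.543  -0.3243  0.0743] ext [0.033 0.033 0.004]
jar1 0.61 [300. 122.] mid [ 0.5424 -0.2835  0.0742] ext [0.033 0.033 0.004]
jar1 0.57 [326. 166.] mid [ 0.5064 -0.3028  0.0743] ext [0.033 0.033 0.003]
t 30.7 pos [ 0.4569 -0.3031  0.2201] w 0.0565 j [-0.65  0.3   1.53  0.    1.32  0.92]
shift [ 0.861 -0.062  0.403] turn [ 0.0005 -0.0008 -0.0006]
tin 0.59 [0.477 0.359 0.108] 0.125
bottle 0.65 [0.621 0.083 0.047] 0.1
bottle 0.58 [0.435 0.388 0.054] 0.074
rack 0.83 [0.769 0.064 0.042] 0.074
rack 0.38 [ 0.538 -0.272  0.049] 0.076
```

View pics/fin.png

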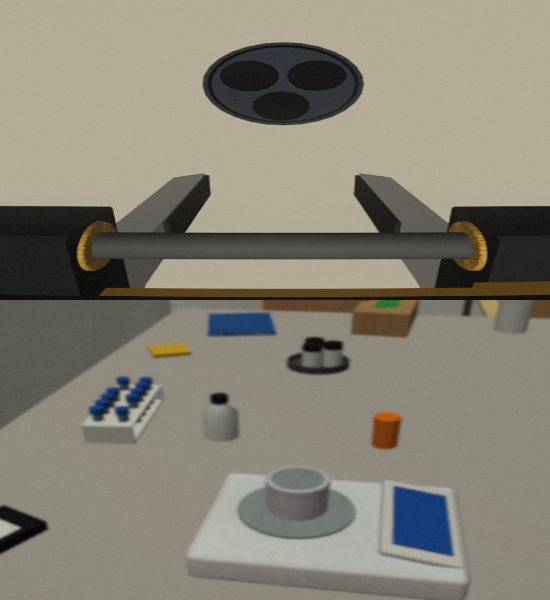

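The three jars stand in a triangle in the dish (250,75; 316,75; 281,106). The tin is centred on the pan (297,490), and the bottle, rack and orange cylinder have not moved.

```bash
python3 -c "from station import ctrl; print(ctrl.hand_in())"
```

```text
the job is handed in; nothing more can be done
None
```

The job is handed in after about 31 s: the tin stands in the middle of the pan, all three jars stand upright in a close triangle in the dish, and the bottle and rack were left where they were.

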